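Close the gear case and hold the spread snap ring at the axle groove

TASK

Fold the gear case's two cover flaps fully down round the axle, first the plain aluminium inner flap, then the yellow outer flap over it. Then take the ring pliers upright out of their black stand by the red handles, squeeze the handles right up to the stop so that the snap ring in the jaws is fully spread, and lower the ring over the axle to the level of the groove without forcing it. Finish while still holding the pliers there, upright, with the ring kept fully spread, centred on the axle and level with the groove, resting on nothing; leave the solder reel, the yellow-capped bottle and the orange cutters where they are.

Things in the scene. Friction and masses are not known exactly. Their poses are not given: they have to be found in the camera images.
- case: grey open-topped gear case fixed to the worktop, 124 (x) x 100 (y) x 40 mm high, walls 4 mm, with four small feet that reach to x = +-74 mm, 5 mm high. Origin: centre of its underside, z up. On its vertical axis stands the axle stub, 22 mm in diameter, its top 70 mm above the worktop, with a round groove 17 mm in diameter and 6 mm high (49.5 to 55.5 mm above the worktop). The inner flap is hinged on its -y edge, the outer on its +y edge.
- groove (a point): point on the axle's axis at mid-height of the groove, 52.5 mm above the worktop and 17.5 mm below the axle's top; axes as the case
- inner_flap (a joint): angle (rad) of the inner flap, plain aluminium: 0 = flat shut, 1.57 = standing upright, 2.05 = leaning fully outward. Forked plate 3 mm thick and 120 mm wide (along the case's x), 50 mm long from its hinge; a slot 32 mm wide, open at the free edge, takes in the axle, from 34 mm off the hinge on; so beside the slot two prongs, 16 to 60 mm either side of the middle. The stiff hinge (about 0.035 N m, 1 N at the prongs) stays where it is left.
- outer_flap (a joint): angle (rad) of the outer flap, yellow: 0 = flat shut over the inner flap, 1.57 = upright, 2.05 = leaning fully outward. As the inner flap, but 62 mm long from its hinge.
- inner_flap_hinge (a point): middle of the inner flap's hinge line (in mid-thickness of the flap), at y = -50 mm in the case's frame, 42 mm above the worktop; the line runs along the case's x, the shut flap reaches toward the case's +y
- outer_flap_hinge (a point): middle of the outer flap's hinge line, at y = +50 mm in the case's frame, 45.5 mm above the worktop; the line runs along the case's x, the shut flap reaches toward the case's -y; its top is then 47 mm above the worktop
- stand: black plastic stand fixed to the worktop, 75 x 62 mm base, two walls 72 mm high at the sides x = +-18 to +-31 mm; the pliers' two side lugs (28 mm wide) rest on the walls between small lips 6 mm high. The pliers lift out straight up (6 mm frees the lugs, 75 mm clears the stand). Origin: centre of its underside.
- pliers: parallel-action ring pliers, loose, 0.16 kg, 128 mm high, 52 mm over the side lugs (along x, 56 to 62 mm up). They start upright in the stand. Origin: centre of the ring's underside; z runs up along the tool to the handles, y is the line along which the handles close and the ring opens. The dark two-part snap ring, 29 mm outside, 19 mm bore and 4 mm thick when shut, is carried in the jaw tips at the lower end; it is open for 54 mm upward between the jaws.
- ring_center (a point): centre of the snap ring, 2 mm above the pliers' origin; stays midway between the halves when both have opened equally; axes as the pliers
- handles (a point): point midway between the two red handles at mid-height, 106 mm above the pliers' origin. The handles are flat upright pads 18 mm wide (x) and 46 mm high (z = 82 to 128 mm), 6 mm thick, at y = +-22 to +-28 mm: 56 mm over their outsides, 40 mm when squeezed to the stop
- jaw_l (a joint): how far the ring half at the pliers' +y has moved outward (m): 0 = ring shut, 0.008 = at the stop, fully spread. It is moved by pressing the handle at -y inward (the handles cross). Spring: 3.2 N at 0, 6.4 N at the stop, so a grip of 15 to 40 N holds both halves at their stops and carries the pliers.
- jaw_r (a joint): the same for the ring half at the pliers' -y, moved by the handle at +y. With both halves at the stop the opening is 35 mm along y and about 25 mm at its narrowest ends: 2.5 to 3 mm of room all round the axle; shut, the ring cannot pass it.
- solder_reel: reel of solder with orange flanges, 60 mm in diameter, 28 mm high, bystander; origin at the centre of its underside
- amber_bottle: small clear bottle with a yellow cap, 43 mm in diameter, 74 mm high, bystander; origin at the centre of its underside
- side_cutters: cutters with orange handles lying flat, 40 x 122 x 10 mm, bystander; origin at the centre of the underside
There are look-alikes about, which are no part of the job. Leave any green, pink or turquoise look-alike of the pliers alone.

How it is judged:
On the way, in this order (a step that is already met when the one before it is completed fails the run):
1. the inner flap is down while the outer flap still stands open (value of joint inner_flap below 0.1 rad and value of joint outer_flap above 1 rad), for 0.1 s.
2. the outer flap is down too, over the inner flap (value of joint each of inner_flap, outer_flap below 0.1 rad), for 0.1 s.
3. the ring is fully spread and held above the axle's top (value of joint each of jaw_l, jaw_r above 0.0065 m and z of ring_center in the frame of groove above 0.019 m), for 0.1 s.
At the end, for the whole second after the job is handed in: Flaps within 0.1 rad of shut; pliers held still (grip over 5 N), within 0.12 rad of upright, both ring halves over 6.5 of 8 mm open, ring centre within 4 mm of the axle's axis and 3 mm of mid-groove height, bearing on case or axle with under 1 N (all of step 2 and value of joint each of jaw_l, jaw_r above 0.0065 m and horizontal distance between ring_center and groove below 0.004 m and z of ring_center in the frame of groove between -0.003 and 0.003 m and angle between pliers's own z axis and vertical below 0.12 rad and contact force between pliers and case below 1 N and contact force between the fingers and pliers above 5 N and linear speed of pliers below 0.02 m/s); the arm keeps its last pose, push and grip.
It fails at once if a bystander (solder reel, yellow-capped bottle or cutters) is moved by more than 30 mm (distance of any of solder_reel, amber_bottle, side_cutters from where it was at the start of the episode above 0.03 m).
It fails at once if the ring or pliers are forced against the case or axle with more than 20 N (contact force between pliers and case above 20 N).
It also fails if it takes over 67 s, if anything falls off the work surface, if the arm or the gripper's body presses on something with over 40 N, if the wrist force passes 120 N, or if a joint passes its speed limit or range.

ROBOT

A 6-joint arm with a two-finger parallel gripper is mounted at the origin on a cart in front of the work surface, level with it; the furniture and walls round the work are solid. World frame = base frame: x ahead of the robot, y to its left, z up, the work surface at z = 0. Lengths are in m, angles in rad, forces in N, time in s.
With the tool pointing down it reaches from about 0.275 to 0.85 m from the base axis. Payload 5.2 kg.
Tool frame: the origin (TCP) lies at the very end of the fingers, on their centre line; the grasp point (between the pads) lies arm.pinch_z behind it (arm.pinch_z is the distance from the TCP to the grasp point, in m); z points along the fingers, y is the line along which they close (so a half turn about z gives the same grasp; the last joint's range is limited). The gripper opens to 85 mm and grips with 20 to 120 N. Pads are 22 mm wide; open, the fingers measure 114 mm over their backs; the gripper's body (76 mm by 85 mm) begins 54 mm behind the grasp point. The pads swing forward as they close: fully open they stand 13 mm farther back than shut.
Start: joints at [-1.306, 0.259, 1.535, -0, 1.348, -0.203], TCP at [0.248, -0.491, 0.202] pointing down, gripper open.
Joint ranges: [-3.14, 3.14], [-0.91, 2.08], [0.19, 2.58], [-1.22, 4.36], [0.22, 2.71], [-3.12, 3.12]. Speed limits (rad/s): [2.57, 2.57, 3.14, 3.14, 3.14, 3.14].

INTERFACE

Orientations are given as a rotation vector (axis times angle).
In Python, from station import observe, cams, workorder, arm gives the robot as it stands.
- The arm moves only by the tool play_rows, never from a script. Its argument "deltas" is a list of rows, each a list of 3 entries, a list of its own where there are three numbers: the shift along the tool's x, y, z normalised to -1 to 1, where 1 is 2.5 cm, then the turn, a rotation vector about the tool's x, y, z normalised to -1 to 1, where 1 is 4 degrees, then the opening, from -1 (shut) to 1 (fully open), so that 0 is half open. A call has 1 to 10 rows; each row shifts and turns the commanded pose from where the row before left it, along the tool's axes as they then stand; what a row does not reach is not made up. A row lasts 1/12 s, in which the tool goes at most 41.7 mm and 7.16 degrees, less where a joint would pass 70% of its speed; a pose out of reach is approached as far as the arm can. A call with a number of a shift or a turn outside -1 to 1 is refused whole. A call with a gripper value outside its range is refused whole. The fingers move at their own pace and stop on an object; "newtons" is the grip in N (left out, the last holds). Time passes only in rows, so rows that do not move let the fingers close. It gives the time, the measured TCP pose, the force, the opening and the grip force at its end, in the units of the state.
- observe(): the state, without advancing time (a new reading comes with each control period).
- cams.capture(name): name is "side" or "top" or "wrist"; returns the picture (480x640x3 uint8, blue, green, red); there is no depth.
- cams.get_calibration(name): a dict with "fx", "fy", "cx", "cy" (pixels), "cam_to_world" (4x4, takes a point from camera to world coordinates). Camera axes: x right, y down, z forward; pixel columns grow to the right and rows downward; lengths in m; the calibration is good to about 2 mm. The wrist camera is an equidistant fisheye: a pixel r from the principal point sees the ray r / f radians off the axis. A picture is of the moment at which its call begins: read the wrist's pose just before it. get_calibration takes no time and is no camera call; for the wrist camera it gives the pose at the moment of the call.
- workorder.close_job(): hands the job in; it is judged then, once.
The state is a dict: "time_s": time; "joints": joint angles; "joint_velocities": joint speeds; "tau": joint torques, N m; "tcp_pos": TCP position; "orientation": TCP orientation; "force": force on the tool from outside, world axes, zero at the start; "wrist_torque": the same for the moment, N m; "width": finger opening in m; "grasp_force": force on a finger pad.
Only numpy, scipy, OpenCV 4.12 (cv2) and the standard library are available. Lean on these libraries where they do the work, as an engineer would, in place of code of your own. Each camera call takes 0.05 s, during which the arm holds its last target. There are 200 camera calls.

## Working session

There is one attempt and no reset: what is moved stays moved. The work goes in short steps, Python scripts to look and compute and a tool call to move; the robot and the scene stay as the last step left them, time stands still between calls to the robot, and variables do not carry over. Pictures are saved under pics/ and viewed, at most 10 in all, crops included, and the job is handed in when it is done.

Besides the shell and the picture viewer there is one more tool, called after "Emit:" as a command line: name --argument value ..., lists and objects as JSON in quotes. play_rows: Moves the arm, as the interface text tells. Scaled input: -1 to 1 covers 2.5 cm each way for a shift and 4 degrees each way for a turn. Its arguments: {"type":"object","properties":{"deltas":{"type":"array"},"newtons":{"type":"number"}},"required":["deltas"]}

```bash
ls; mkdir -p pics
python3 - <<'E'
from station import observe, cams, workorder, arm
import cv2, numpy as np
print(observe()); print(arm.pinch_z)
for n in ("side","top"):
    im=cams.capture(n); cv2.imwrite(f"pics/{n}0.png",im)
    c=cams.get_calibration(n); print(n,{k:(np.round(v,4).tolist() if k=="cam_to_world" else v) for k,v in c.items()})
E
```

```text
pics
{'time_s': 0.0, 'joints': array([-1.30579330e+00,  2.59367840e-01,  1.53611932e+00, -2.00287739e-06,
        1.34801071e+00, -2.02808001e-01]), 'joint_velocities': array([-0.00073137,  0.00070797,  0.00045891, -0.00076729,  0.00048827,
        0.00034421]), 'tau': array([-3.69649597e-04, -4.46025538e+01, -2.90567672e+01, -3.48293343e-04,
        1.17741624e-02,  3.29272814e-05]), 'tcp_pos': array([ 0.24786844, -0.49030372,  0.20104685]), 'orientation': array([-3.05419016e+00, -7.27712776e-01,  9.60583419e-05]), 'force': array([0.88983628, 0.47777042, 0.2091491 ]), 'wrist_torque': array([ 0.02767179, -0.03690608, -0.0620209 ]), 'grasp_force': 0.0, 'width': 0.08538583977231248}
0.0187
side {'fx': 478.6862445851183, 'fy': 478.6862445851183, 'cx': 322.7349145140903, 'cy': 238.55350661139602, 'cam_to_world': [[-0.9747, -0.1143, 0.1922, 0.3537], [-0.2228, 0.5707, -0.7903, 0.7332], [-0.0194, -0.8131, -0.5818, 0.6775], [0.0, 0.0, 0.0, 1.0]]}
top {'fx': 556.8071985096744, 'fy': 556.8071985096744, 'cx': 317.1206312835541, 'cy': 250.80448835858957, 'cam_to_world': [[0.0279, -0.9836, 0.1782, 0.3726], [-0.9994, -0.0235, 0.0267, -0.0292], [-0.0221, -0.1788, -0.9836, 1.0159], [0.0, 0.0, 0.0, 1.0]]}
```

View pics/top0.png

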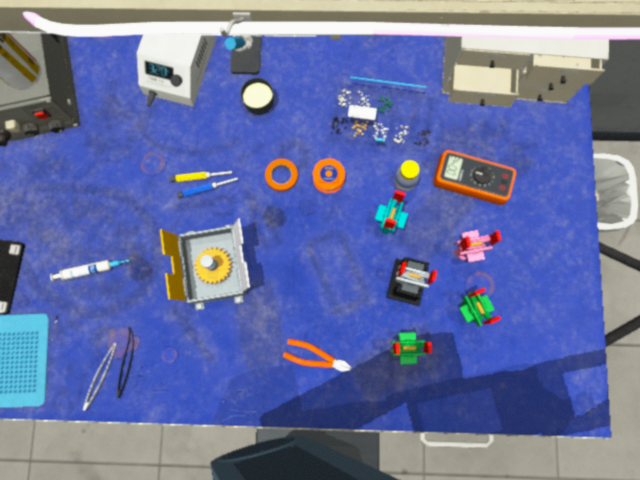

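View pics/side0.png

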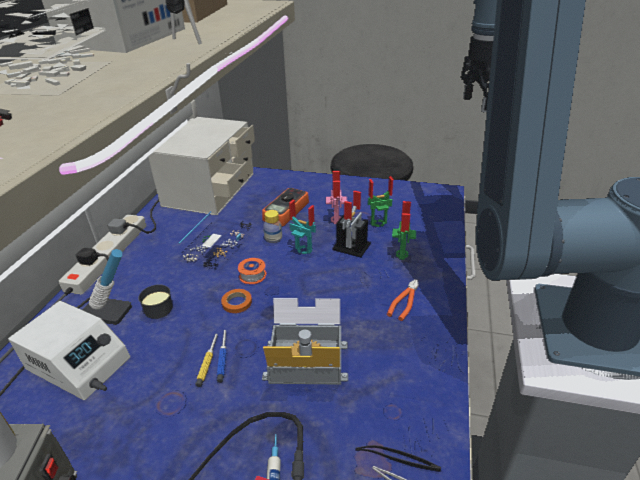

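The top view shows the case at (210,265), with the yellow flap on its left at (172,265) (world +y) and the aluminium flap at its right edge (245,258). The solder reel is at (329,175), the bottle at (408,172) and the cutters at (315,355).
Pliers candidates are black stand (412,277), turquoise (392,213), pink (478,245), green (480,307) and green (411,348). The one in the black stand has red handles and a grey body, so it fits. I'll confirm it in a crop.

```bash
cat > h.py <<'E'
from station import observe, cams, workorder, arm
import cv2, numpy as np
from scipy.spatial.transform import Rotation as R
def ray(name,u,v,c=None):
    c=c or cams.get_calibration(name); T=np.array(c["cam_to_world"])
    x,y=(u-c["cx"])/c["fx"],(v-c["cy"])/c["fy"]
    if name=="wrist":
        r=np.hypot(x,y); s=np.sin(r)/max(r,1e-9); d=np.array([x*s,y*s,np.cos(r)])
    else: d=np.array([x,y,1.])
    return T[:3,3],T[:3,:3]@d
def plane(name,u,v,z,c=None):
    o,d=ray(name,u,v,c); return o+d*(z-o[2])/d[2]
def proj(name,p,c=None):
    c=c or cams.get_calibration(name); T=np.array(c["cam_to_world"])
    q=T[:3,:3].T@(np.asarray(p)-T[:3,3])
    if name=="wrist":
        r=np.hypot(q[0],q[1]); t=np.arctan2(r,q[2]); k=t/max(r,1e-9)
        return c["cx"]+c["fx"]*q[0]*k, c["cy"]+c["fy"]*q[1]*k
    return c["cx"]+c["fx"]*q[0]/q[2], c["cy"]+c["fy"]*q[1]/q[2]
E
python3 - <<'E'
from h import *
t=cv2.imread("pics/top0.png"); s=cv2.imread("pics/side0.png")
a=cv2.resize(t[215:315,150:260],(400,364),interpolation=cv2.INTER_CUBIC)
b=cv2.resize(t[235:325,370:460],(364,364),interpolation=cv2.INTER_CUBIC)
cimg=cv2.resize(s[195:265,310:400],(300,233),interpolation=cv2.INTER_CUBIC)
d=cv2.resize(s[290:390,250:360],(300,233),interpolation=cv2.INTER_CUBIC)
W=np.zeros((600,764,3),np.uint8); W[:364,:400]=a; W[:364,400:]=b; W[364:597,:300]=cimg; W[364:597,300:600]=d
cv2.imwrite("pics/crop1.png",W)
for n,p in dict(axle=(209,262,.07),stand=(412,277,.0),reel=(329,175,.03),bottle=(408,170,.07),cut=(315,355,.01)).items(): print(n,plane("top",*p).round(3))
E
```

```text
axle [0.52  0.183 0.07 ]
stand [ 0.512 -0.177  0.   ]
reel [ 0.694 -0.02   0.03 ]
bottle [ 0.693 -0.16   0.07 ]
cut [ 0.367 -0.003  0.01 ]
```

View pics/crop1.png

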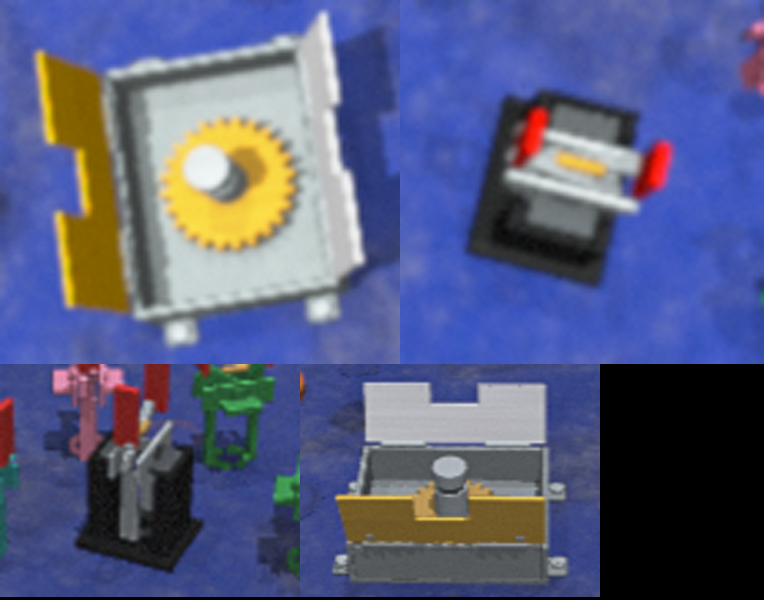

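The crop confirms the pliers in the black stand: grey body and red handles at (502,268) and (532,275), and the only set in a stand. The case's axle top is at about (206,261). Next I fly the wrist camera over the stand, then over the case.

```bash
cat >> h.py <<'E'
def to(target,yaw=None):
    "tool-frame shift in units of 25 mm, and turn about tool z in units of 4 deg"
    s=observe(); M=R.from_rotvec(s["orientation"]).as_matrix()
    d=M.T@(np.asarray(target)-s["tcp_pos"])/0.025
    psi=np.degrees(np.arctan2(M[1,0],M[0,0]))
    print("t",round(s["time_s"],2),"tcp",s["tcp_pos"].round(4),"psi",psi.round(2),"tilt",np.degrees(np.arccos(-M[2,2])).round(2),"shift units",d.round(3), "turn units", None if yaw is None else np.round(-((yaw-psi+180)%360-180)/4,2))
E
python3 - <<'E'
from h import *
c=cams.get_calibration("wrist"); T=np.array(c["cam_to_world"]); s=observe()
M=R.from_rotvec(s["orientation"]).as_matrix()
print(c["fx"],c["cx"],c["cy"],(M.T@(T[:3,3]-s["tcp_pos"])).round(4)); print((M.T@T[:3,:3]).round(3))
to([.50,-.2,.30])
for q in [(179.7,235.6),(188.5,301.5),(232.4,226),(244.8,293.3)]: print(plane("top",*q,.04).round(4))
for q in [(395,258.5),(428.8,262.2),(419.8,305.5),(387.2,297)]: print(plane("top",*q,.0).round(4))
print(plane("top",206.3,260.9,.07))
for q in [(403.4,268.4),(433,276)]: print(plane("top",*q,.14).round(4))
E
```

```text
371.64829954431775 322.11496266140085 241.41928786940147 [ 0.0698 -0.0007 -0.1715]
[[ 0.    -0.962 -0.274]
 [ 1.     0.    -0.   ]
 [ 0.    -0.274  0.962]]
t 0.1 tcp [ 0.2479 -0.4904  0.2012] psi 26.8 tilt 0.09 shift units [14.241 -5.828 -3.94 ] turn units None
[0.5712 0.2455 0.04  ]
[0.4532 0.2213 0.04  ]
[0.5911 0.1512 0.04  ]
[0.4702 0.1226 0.04  ]
[ 0.5456 -0.1457  0.    ]
[ 0.5402 -0.2077  0.    ]
[ 0.4602 -0.1909  0.    ]
[ 0.4741 -0.1318  0.    ]
[0.52157197 0.18753866 0.07      ]
[ 0.5061 -0.143   0.14  ]
[ 0.4952 -0.1896  0.14  ]
```

Emit:
play_rows --deltas '[[[0.7, -0.3, -1], [0, 0, 0], 1], [[0.9, -0.35, -1], [0, 0, 0], 1], [[0.9, -0.35, -1], [0, 0, 0], 1], [[0.9, -0.35, -1], [0, 0, 0], 1], [[0.95, -0.4, 0], [0, 0, 0], 1], [[0.95, -0.4, 0], [0, 0, 0], 1], [[0.95, -0.4, 0], [0, 0, 0], 1], [[0.95, -0.4, 0], [0, 0, 0], 1], [[0.95, -0.4, 0], [0, 0, 0], 1], [[0.95, -0.4, 0], [0, 0, 0], 1]]'

```text
time_s: 0.93
tcp_pos: [0.4093, -0.3034, 0.3016]
orientation: [-3.055, -0.728, 0.001]
force: [0.7, 0.5, -0.7]
width: 0.0857
grasp_force: 0.0
```

Emit:
play_rows --deltas '[[[0.95, -0.4, 0], [0, 0, 0], 1], [[0.95, -0.4, 0], [0, 0, 0], 1], [[0.95, -0.4, 0], [0, 0, 0], 1], [[0.95, -0.4, 0], [0, 0, 0], 1], [[0.9, -0.35, 0], [0, 0, 0], 1], [[0.3, -0.2, 0], [0, 0, 0], 1], [[0, 0, 0], [0, 0, 0], 1], [[0, 0, 0], [0, 0, 0], 1]]'

```text
time_s: 1.6
tcp_pos: [0.4957, -0.2003, 0.3016]
orientation: [-3.056, -0.73, 0.002]
force: [-0.3, -0.2, -0.4]
width: 0.0859
grasp_force: 0.0
```

Run:
```python
from h import *
import json
c=cams.get_calibration("wrist"); im=cams.capture("wrist"); cv2.imwrite("pics/w1.png",im)
json.dump({k:(np.array(v).tolist()) for k,v in c.items()},open("w1.json","w"))
print(observe()["force"]); to([.525,.185,.25],102)
```

```text
[ 0.56151323 -0.81581455 -0.02564906]
t 1.65 tcp [ 0.4955 -0.2009  0.3016] psi 26.8 tilt 0.06 shift units [  8.014 -13.245   2.06 ] turn units -18.8
```

View pics/w1.png

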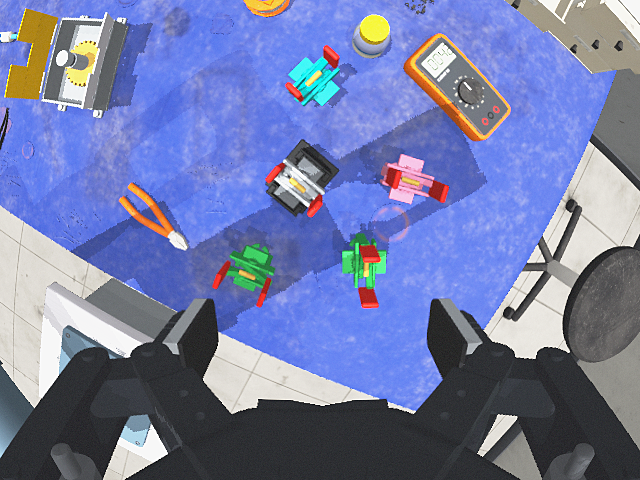

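The wrist view shows the stand's red handles at (278,171) and (315,208), and the case at the top left. Now I turn and move to the outside of the inner flap.

Emit:
play_rows --deltas '[[[0, 0, 0], [0, 0, -1], 1], [[0, 0, 0], [0, 0, -1], 1], [[0, 0, 0], [0, 0, -1], 1], [[0, 0, 0], [0, 0, -1], 1], [[0, 0, 0], [0, 0, -1], 1], [[0, 0, 0], [0, 0, -1], 1], [[0, 0, 0], [0, 0, -1], 1], [[0, 0, 0], [0, 0, -1], 1], [[0, 0, 0], [0, 0, -1], 1], [[0, 0, 0], [0, 0, -1], 1]]'

```text
time_s: 2.48
tcp_pos: [0.4952, -0.2018, 0.3019]
orientation: [2.622, 1.731, -0.001]
force: [0.0, 0.6, -0.3]
width: 0.0853
grasp_force: 0.0
```

Emit:
play_rows --deltas '[[[0, 0, 0], [0, 0, -1], 1], [[0, 0, 0], [0, 0, -1], 1], [[0, 0, 0], [0, 0, -1], 1], [[0, 0, 0], [0, 0, -1], 1], [[0, 0, 0], [0, 0, -1], 1], [[0, 0, 0], [0, 0, -1], 1], [[0, 0, 0], [0, 0, -1], 1], [[0, 0, 0], [0, 0, -1], 1], [[0, 0, 0], [0, 0, -0.8], 1], [[0, 0, 0], [0, 0, 0], 1]]'

```text
time_s: 3.32
tcp_pos: [0.4952, -0.2017, 0.3019]
orientation: [-1.977, -2.441, 0.001]
force: [0.0, 0.3, 0.9]
width: 0.0854
grasp_force: 0.0
```

Run:
```python
from h import *
to([.5445,.070,.2],102)
```

```text
t 3.32 tcp [ 0.4952 -0.2017  0.3019] psi 101.99 tilt 0.03 shift units [10.224  4.188  4.071] turn units -0.0
```

Emit:
play_rows --deltas '[[[1, 0.4, 0.2], [0, 0, 0], 1], [[1, 0.4, 0.2], [0, 0, 0], 1], [[1, 0.4, 0.2], [0, 0, 0], 1], [[1, 0.4, 0.2], [0, 0, 0], 1], [[1, 0.4, 0.2], [0, 0, 0], 1], [[1, 0.4, 0.6], [0, 0, 0], 1], [[1, 0.4, 0.6], [0, 0, 0], 1], [[1, 0.4, 0.7], [0, 0, 0], 1], [[1, 0.4, 0.7], [0, 0, 0], 1], [[1, 0.4, 0.5], [0, 0, 0], 1]]'

```text
time_s: 4.15
tcp_pos: [0.5414, 0.0652, 0.198]
orientation: [-1.981, -2.437, 0.002]
force: [0.1, 0.1, 0.2]
width: 0.0851
grasp_force: 0.0
```

Emit:
play_rows --deltas '[[[0.2, 0.2, 0], [0, 0, 0], 1], [[0, 0, 0], [0, 0, 0], 1], [[0, 0, 0], [0, 0, 0], 1]]'

```text
time_s: 4.4
tcp_pos: [0.5462, 0.0699, 0.1999]
orientation: [1.977, 2.44, -0.001]
force: [0.6, 0.2, -0.5]
width: 0.0853
grasp_force: 0.0
```

Run:
```python
from h import *
import json
c=cams.get_calibration("wrist"); im=cams.capture("wrist"); cv2.imwrite("pics/w2.png",im)
json.dump({k:(np.array(v).tolist()) for k,v in c.items()},open("w2.json","w"))
to([.5445,.070,.2],102)
C=np.array([.5216,.1875]);
for n,p in dict(axletop=(*C,.07)).items(): print(n,proj("wrist",p))
```

```text
t 4.45 tcp [0.5463 0.0695 0.2002] psi 101.92 tilt 0.09 shift units [ 0.035 -0.068  0.008] turn units -0.02
axletop (np.float64(321.92053757754655), np.float64(76.84585021333586))
```

View pics/w2.png

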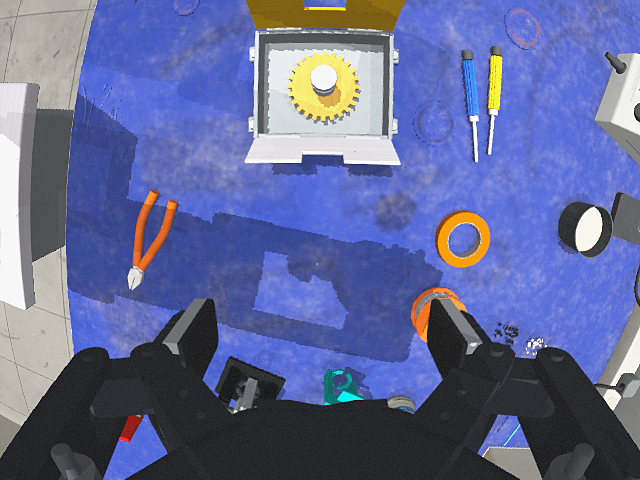

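The axle top is at (323,78), as predicted. The inner flap's free edge runs from (246,161) to (400,163), and the case's far rim corners are at (256,31) and (392,31).

Run:
```python
from h import *
import json
c=json.load(open("w2.json")); im=cv2.imread("pics/w2.png"); hsv=cv2.cvtColor(im,cv2.COLOR_BGR2HSV)
# axle top: bright white low-sat blob in a window
m=((hsv[...,1]<25)&(hsv[...,2]>225)).astype(np.uint8); w=np.zeros_like(m); w[60:100,300:350]=m[60:100,300:350]
n,l,st,ce=cv2.connectedComponentsWithStats(w); i=1+st[1:,4].argmax(); print("axle px",ce[i],st[i])
A=plane("wrist",*ce[i],.07,c); print("axle",A.round(4))
for q,z in [((256,31),.04),((392,31),.04),((253,136),.04),((391,136),.04),((246,162),.09),((400,164),.09)]: print(q,plane("wrist",*q,z,c).round(4))
# red handles in w1
c1=json.load(open("w1.json")); h=cv2.cvtColor(cv2.imread("pics/w1.png"),cv2.COLOR_BGR2HSV)
m=(((h[...,0]<6)|(h[...,0]>174))&(h[...,1]>150)&(h[...,2]>80)).astype(np.uint8); w=np.zeros_like(m); w[150:230,260:335]=m[150:230,260:335]
n,l,st,ce=cv2.connectedComponentsWithStats(w)
for i in range(1,n):
    if st[i,4]>30: print("red",ce[i].round(1),st[i],plane("wrist",*ce[i],.135,c1).round(4))
```

```text
axle px [323.21984436  76.55642023] [310  64  27  26 514]
axle [0.5223 0.1883 0.07  ]
(256, 31) [0.4535 0.2247 0.04  ]
(392, 31) [0.572  0.2501 0.04  ]
(253, 136) [0.4711 0.129  0.04  ]
(391, 136) [0.5912 0.1545 0.04  ]
(246, 162) [0.4787 0.1099 0.09  ]
(400, 164) [0.594  0.1328 0.09  ]
red [274.8 172.3] [266 163  19  20 150] [ 0.5107 -0.1433  0.135 ]
red [314.7 205.2] [307 194  15  23 181] [ 0.4996 -0.1898  0.135 ]
```

Emit:
play_rows --deltas '[[[0.4, 0, 0.8], [0, 0, 0], 1], [[0.4, 0, 1], [0, 0, 0], 1], [[0.36, 0.05, 1], [0, 0, 0], 1], [[0, 0, 1], [0, 0, 0], 1], [[0, 0, 1], [0, 0, 0], 1], [[0, 0, 0.8], [0, 0, 0], 1], [[0, 0, 0], [0, 0, 0], 1], [[0, 0, 0], [0, 0, 0], 1]]'

```text
time_s: 5.12
tcp_pos: [0.5409, 0.0982, 0.0595]
orientation: [-1.979, -2.439, 0.001]
force: [0.8, 0.3, 0.0]
width: 0.0854
grasp_force: 0.0
```

Emit:
play_rows --deltas '[[[0.3, 0, 0], [0, 0, 0], 1], [[0.3, 0, 0], [0, 0, 0], 1], [[0.3, 0, 0], [0, 0, 0], 1], [[0.3, 0, 0], [0, 0, 0], 1], [[0.3, 0, 0], [0, 0, 0], 1], [[0.3, 0, 0], [0, 0, 0], 1], [[0.1, 0, 0], [0, 0, 0], 1], [[0, 0, 0], [0, 0, 0], 1]]'

```text
time_s: 5.78
tcp_pos: [0.5308, 0.1471, 0.0594]
orientation: [-1.975, -2.443, -0.0]
force: [-0.5, -0.4, -0.4]
width: 0.0853
grasp_force: 0.0
```

Run:
```python
from h import *
s=observe(); print(s["force"])
C=np.array([.5223,.1883]); a=np.radians(12); d=s["tcp_pos"][:2]-C; print("case xy",d@[np.cos(a),np.sin(a)],d@[-np.sin(a),np.cos(a)],s["tcp_pos"][2])
im=cams.capture("side"); im2=cams.capture("wrist")
W=np.zeros((480,800,3),np.uint8); W[:,:400]=cv2.resize(im[270:390,230:330],(400,480)); W[:300,400:]=cv2.resize(im2[0:300,120:520],(400,300)); cv2.imwrite("pics/f1.png",W)
```

```text
[-0.46542903 -0.41827526 -0.3829738 ]
case xy -0.0002497363445976366 -0.04208825113870867 0.05944474290957124
```

View pics/f1.png

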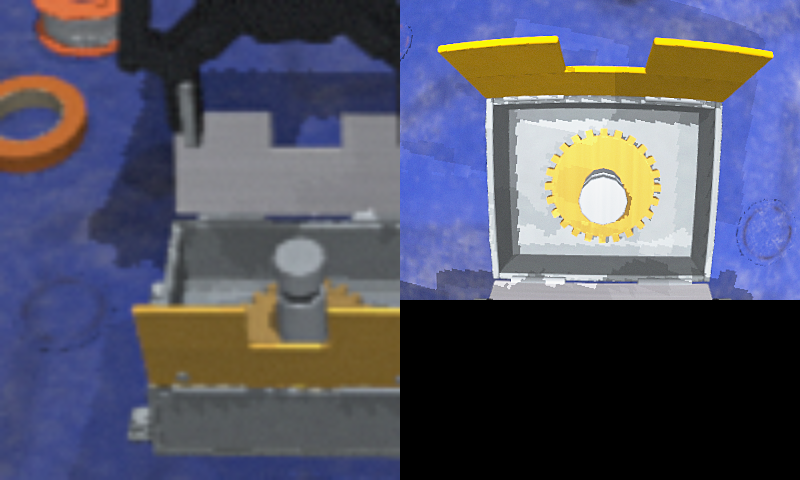

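```bash
cat >> h.py <<'E'
C0=np.array([.5223,.1883]); YAW=np.radians(12.)
def cw(x,y,z):
    c,s=np.cos(YAW),np.sin(YAW); return np.array([C0[0]+c*x-s*y,C0[1]+s*x+c*y,z])
def incase(p):
    c,s=np.cos(YAW),np.sin(YAW); d=np.asarray(p)[:2]-C0; return np.round([c*d[0]+s*d[1],-s*d[0]+c*d[1],p[2]],4)
E
python3 - <<'E'
from h import *
f=lambda p:tuple(np.round((np.array(proj("side",p))-[230,270])*4).astype(int))
for th in (1.95,1.57,1.2,.9,.6): print("corner",th,f(cw(.06,-.05+.05*np.cos(th),.042+.05*np.sin(th))))
print("hinge",f(cw(.06,-.05,.042)))
for z in (.06,.073,.09): print("finger",z,[f(cw(x,-.042+dy,z)) for x in (.042,.057) for dy in (-.011,.011)])
print("axle",f(cw(0,0,.07)))
E
```

```text
corner 1.95 (np.int64(170), np.int64(117))
corner 1.57 (np.int64(165), np.int64(140))
corner 1.2 (np.int64(162), np.int64(174))
corner 0.9 (np.int64(160), np.int64(208))
corner 0.6 (np.int64(160), np.int64(243))
hinge (np.int64(174), np.int64(220))
finger 0.06 [(np.int64(212), np.int64(187)), (np.int64(207), np.int64(222)), (np.int64(179), np.int64(187)), (np.int64(174), np.int64(222))]
finger 0.073 [(np.int64(210), np.int64(166)), (np.int64(205), np.int64(201)), (np.int64(176), np.int64(166)), (np.int64(171), np.int64(201))]
finger 0.09 [(np.int64(207), np.int64(138)), (np.int64(203), np.int64(173)), (np.int64(173), np.int64(138)), (np.int64(168), np.int64(173))]
axle (np.int64(298), np.int64(258))
```

The fully open fingertips sit well behind the TCP, so they passed above the flap. The inner flap corner is still at θ≈1.95 in the side view. I'll redo it with closed fingers, where the tip is the TCP, on the +x prong.

Emit:
play_rows --deltas '[[[0, 0, -1], [0, 0, 0], 1], [[-0.6, 0, -0.8], [0, 0, 0], 1], [[-0.8, 0.5, 0], [0, 0, 0], -1], [[-0.7, 0.5, 0], [0, 0, 0], -1], [[0, 0.5, 0], [0, 0, 0], -1], [[0, 0, 0], [0, 0, 0], -1], [[0, 0, 0], [0, 0, 0], -1], [[0, 0, 0], [0, 0, 0], -1], [[0, 0, 0], [0, 0, 0], -1]]' --newtons 20

```text
time_s: 6.63
tcp_pos: [0.5777, 0.1027, 0.1041]
orientation: [-1.976, -2.441, 0.001]
force: [-0.2, 0.7, -0.5]
width: 0.0005
grasp_force: 0.0
```

Emit:
play_rows --deltas '[[[0, 0, 0.6], [0, 0, 0], -1], [[0, 0, 0.7], [0, 0, 0], -1], [[0, 0, 0.4], [0, 0, 0], -1], [[0, 0, 0], [0, 0, 0], -1], [[0.3, 0, 0], [0, 0, 0], -1], [[0.3, 0, 0], [0, 0, 0], -1], [[0.3, 0, 0], [0, 0, 0], -1], [[0.3, 0, 0], [0, 0, 0], -1], [[0.3, 0, 0], [0, 0, 0], -1], [[0, 0, 0], [0, 0, 0], -1]]'

```text
time_s: 7.47
tcp_pos: [0.5706, 0.1411, 0.0624]
orientation: [1.975, 2.443, 0.001]
force: [0.3, -0.9, 0.4]
width: -0.0001
grasp_force: 0.0
```

Run:
```python
from h import *
s=observe(); print(s["force"],s["width"],s["time_s"],incase(s["tcp_pos"]))
```

```text
[ 0.34717841 -0.85382549  0.3602096 ] -0.00011406963449225296 7.4667 [ 0.0374 -0.0562  0.0624]
```

Emit:
play_rows --deltas '[[[0.3, 0, 0], [0, 0, 0], -1], [[0.3, 0, 0], [0, 0, 0], -1], [[0.3, 0, 0.1], [0, 0, 0], -1], [[0.3, 0, 0.2], [0, 0, 0], -1], [[0.2, 0, 0.2], [0, 0, 0], -1], [[0, 0, 0.1], [0, 0, 0], -1], [[0, 0, 0], [0, 0, 0], -1]]'

```text
time_s: 8.05
tcp_pos: [0.5627, 0.1736, 0.0457]
orientation: [-1.975, -2.441, 0.003]
force: [-0.0, 1.3, -0.4]
width: -0.0001
grasp_force: 0.0
```

Run:
```python
from h import *
s=observe(); print(s["force"],s["width"],s["time_s"],incase(s["tcp_pos"]))
im=cams.capture("side"); im2=cams.capture("wrist")
W=np.zeros((480,800,3),np.uint8); W[:,:400]=cv2.resize(im[270:390,240:340],(400,480)); W[:300,400:]=cv2.resize(im2[0:300,120:520],(400,300)); cv2.imwrite("pics/f2.png",W)
f=lambda p:tuple(np.round((np.array(proj("side",p))-[240,270])*4).astype(int).tolist())
for th in (1.95,1.57,1.2,.9,.6,.3,0): print("corner -x",th,f(cw(-.06,-.05+.05*np.cos(th),.042+.05*np.sin(th))))
```

```text
[-0.010225    1.25346473 -0.35545488] -6.543539378396946e-05 8.05 [ 0.0365 -0.0227  0.0457]
corner -x 1.95 (397, 116)
corner -x 1.57 (397, 139)
corner -x 1.2 (398, 173)
corner -x 0.9 (398, 207)
corner -x 0.6 (398, 242)
corner -x 0.3 (399, 275)
corner -x 0 (399, 303)
```

View pics/f2.png

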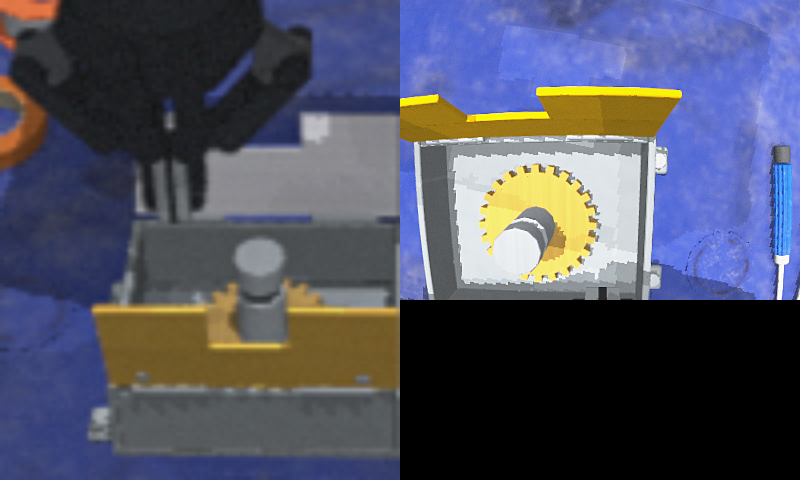

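Run:
```python
from h import *
s=observe(); im=cams.capture("wrist"); c=cams.get_calibration("wrist")
cv2.imwrite("pics/w3.png",im)
g=cv2.cvtColor(im,cv2.COLOR_BGR2GRAY)
for v in range(270,340,6): 
    r=g[v,280:365]; print(v,"".join("#" if x<50 else "+" if x<110 else "." for x in r))
o1,d1=ray("side",283.7,324.2); o2,d2=ray("wrist",317,288,c)
A=np.stack([d1,-d2],1); t=np.linalg.lstsq(A,o2-o1,rcond=None)[0]
p,q=o1+d1*t[0],o2+d2*t[1]; print("tip",p,q,incase(p),incase(q), "tcp",incase(s["tcp_pos"]))
print("tcp in side px",proj("side",s["tcp_pos"]),"wrist",proj("wrist",s["tcp_pos"],c), arm.pinch_z, [a for a in dir(arm) if a[0]!="_"])
```

```text
270 ........+...................................................................+++++++..
276 ............................................................................++++++...
282 ............................................................................++++++...
288 ......................................+#######+............................+++++++...
294 +++++++++++++++++++++++++.............+###+###+.............+++++++++++++++++++++....
300 ++++++++++++#########+##+.............+########.............+############++++++++....
306 ++++++++#####+#+#++#####..............+########..............+###############++++....
312 +++++++###+############+..............+########+.............++################+.....
318 .....##################..............++########+..............+#################.....
324 ++++##+###############+..............+#########+..............++#################++++
330 .++##################+##########+.....+#+#+###++.....+#############################++
336 #############++++#+#+#+#############..+##+#+##+..+############+#+++++++++++##########
tip [0.55913606 0.18541923 0.08427262] [0.55941771 0.18557169 0.08422936] [ 0.0354 -0.0105  0.0843] [ 0.0357 -0.0104  0.0842] tcp [ 0.0372 -0.0233  0.0465]
tcp in side px (np.float64(284.7366081392653), np.float64(334.0203731704685)) wrist (np.float64(321.0032135613348), np.float64(282.27337267568987)) 0.0187 ['PlanningError', 'pinch_z']
```

Run:
```python
from h import *
im=cams.capture("side"); w=cv2.imread("pics/w3.png")
W=np.zeros((480,800,3),np.uint8); W[:,:400]=cv2.resize(im[290:362,255:315],(400,480),interpolation=cv2.INTER_CUBIC); W[:,400:]=cv2.resize(w[220:364,262:382],(400,480),interpolation=cv2.INTER_CUBIC); cv2.imwrite("pics/f3.png",W)
```

```text
(no output)
```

View pics/f3.png

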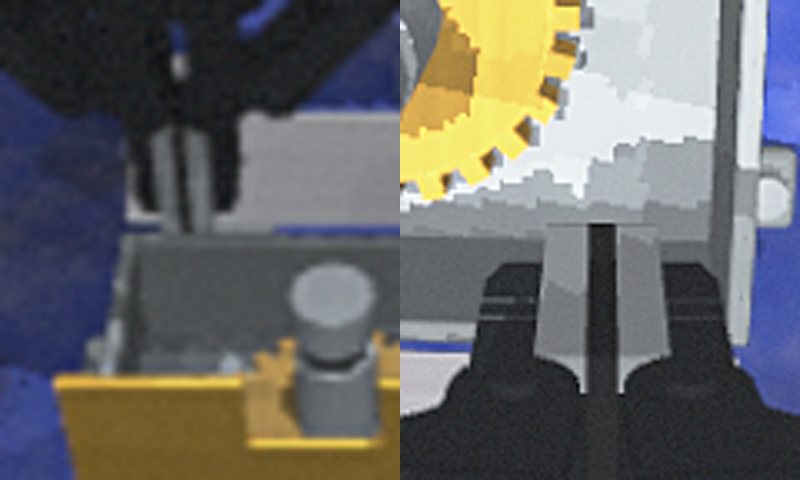

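The enlarged crops show the closed pads ending at wrist row 287 and side row 325. Triangulated, the real fingertips lie about 35 mm behind the reported TCP, so they passed over the flap again. I'll repeat with that offset.

Emit:
play_rows --deltas '[[[0, 0, -1], [0, 0, 0], -1], [[-0.6, 0, -0.4], [0, 0, 0], -1], [[-0.8, 0, 0], [0, 0, 0], -1], [[-0.8, 0, 0], [0, 0, 0], -1], [[-0.7, 0, 0.4], [0, 0, 0], -1], [[0, 0, 0.8], [0, 0, 0], -1], [[0, 0, 0.8], [0, 0, 0], -1], [[0, 0, 0], [0, 0, 0], -1], [[0, 0, 0], [0, 0, 0], -1]]'

```text
time_s: 9.0
tcp_pos: [0.5779, 0.1021, 0.0313]
orientation: [-1.977, -2.439, 0.002]
force: [-0.9, -1.3, 0.2]
width: -0.0002
grasp_force: 0.0
```

Emit:
play_rows --deltas '[[[0.3, 0, 0], [0, 0, 0], -1], [[0.3, 0, 0], [0, 0, 0], -1], [[0.3, 0, 0], [0, 0, 0], -1], [[0.3, 0, 0], [0, 0, 0], -1], [[0.3, 0, 0], [0, 0, 0], -1]]'

```text
time_s: 9.42
tcp_pos: [0.5718, 0.1399, 0.033]
orientation: [1.974, 2.44, 0.002]
force: [2.8, -3.8, -1.7]
width: -0.0002
grasp_force: 2.1
```

Run:
```python
from h import *
s=observe(); print(s["force"],s["width"],s["time_s"],incase(s["tcp_pos"]))
```

```text
[ 2.80528585 -3.79455277 -1.72445984] -0.000215000650150177 9.4167 [ 0.0383 -0.0576  0.033 ]
```

Emit:
play_rows --deltas '[[[0.3, 0, 0.05], [0, 0, 0], -1], [[0.3, 0, 0.05], [0, 0, 0], -1], [[0.25, 0, 0.1], [0, 0, 0], -1], [[0.2, 0, 0.2], [0, 0, 0], -1], [[0.2, 0, 0.2], [0, 0, 0], -1], [[0.1, 0, 0.2], [0, 0, 0], -1], [[0, 0, 0.1], [0, 0, 0], -1], [[0, 0, 0], [0, 0, 0], -1]]'

```text
time_s: 10.08
tcp_pos: [0.564, 0.1722, 0.0134]
orientation: [1.975, 2.441, 0.0]
force: [-10.4, -4.5, 32.9]
width: -0.0001
grasp_force: 16.4
```

Run:
```python
from h import *
s=observe(); print(s["force"],s["width"],s["time_s"],incase(s["tcp_pos"]))
```

```text
[-10.41828029  -4.53641532  32.90214057] -0.00010611158744346628 10.0833 [ 0.0375 -0.0244  0.0134]
```

Emit:
play_rows --deltas '[[[0, 0, -0.2], [0, 0, 0], -1], [[0, 0, -1], [0, 0, 0], -1], [[0, 0, -1], [0, 0, 0], -1], [[0, 0, -1], [0, 0, 0], -1], [[0, 0, 0], [0, 0, 0], -1]]'

```text
time_s: 10.5
tcp_pos: [0.5666, 0.1734, 0.0938]
orientation: [1.974, 2.438, 0.009]
force: [0.7, 0.6, 0.8]
width: 0.0
grasp_force: 0.0
```

Run:
```python
from h import *
s=observe(); print(s["force"],incase(s["tcp_pos"]))
im=cams.capture("top"); cv2.imwrite("pics/t2.png",im); g=cv2.cvtColor(im,cv2.COLOR_BGR2GRAY); g0=cv2.cvtColor(cv2.imread("pics/top0.png"),cv2.COLOR_BGR2GRAY)
# scan along case y at x=-40 (prong), plane z=.042: shut flap's free edge is at y=0
for x in (-.04,-.05):
  for G in (g0,g):
    print(x,[int(G[int(round(v)),int(round(u))]) for u,v in [proj("top",cw(x,y/1000,.042)) for y in range(-70,45,5)]])
```

```text
[0.7211999  0.57783226 0.77688323] [ 0.0402 -0.0238  0.0938]
-0.04 [66, 119, 224, 193, 190, 189, 206, 207, 209, 205, 200, 182, 190, 172, 196, 203, 199, 209, 209, 209, 190, 133, 72]
-0.04 [66, 67, 70, 81, 144, 189, 244, 252, 252, 252, 252, 252, 252, 252, 246, 199, 201, 210, 188, 189, 158, 56, 55]
-0.05 [73, 101, 226, 190, 204, 197, 203, 208, 208, 212, 213, 208, 209, 207, 209, 206, 209, 209, 210, 210, 201, 136, 76]
-0.05 [73, 69, 68, 72, 144, 192, 244, 252, 252, 252, 252, 252, 252, 252, 234, 198, 199, 212, 191, 191, 181, 68, 53]
```

The flap top now reads bright from y=-40 to -5 mm with its edge at y≈0, so the inner flap is shut. The pressing force of 33 N also puts the tip offset at about 30 mm. Now the outer flap, pushed from +y.

Emit:
play_rows --deltas '[[[1, 0, 0], [0, 0, 0], -1], [[1, 0, 0], [0, 0, 0], -1], [[1, 0, 0], [0, 0, 0], -1], [[1, 0, 0], [0, 0, 0], -1], [[1, 0, 0], [0, 0, 0], -1], [[0.4, 0, 0.2], [0, 0, 0], -1], [[0, 0, 1], [0, 0, 0], -1], [[0, 0, 0.9], [0, 0, 0], -1], [[0, 0, 0], [0, 0, 0], -1], [[0, 0, 0], [0, 0, 0], -1]]'

```text
time_s: 11.38
tcp_pos: [0.5337, 0.3034, 0.0344]
orientation: [-1.975, -2.439, 0.008]
force: [-0.4, 0.5, 1.0]
width: 0.0001
grasp_force: 0.0
```

Emit:
play_rows --deltas '[[[-0.3, 0, 0], [0, 0, 0], -1], [[-0.3, 0, 0], [0, 0, 0], -1], [[-0.3, 0, 0], [0, 0, 0], -1], [[-0.3, 0, 0], [0, 0, 0], -1], [[-0.3, 0, 0], [0, 0, 0], -1], [[-0.3, 0, 0], [0, 0, 0], -1], [[-0.2, 0, 0], [0, 0, 0], -1]]'

```text
time_s: 11.97
tcp_pos: [0.5474, 0.2548, 0.039]
orientation: [1.978, 2.44, 0.004]
force: [-2.8, 3.8, 3.4]
width: 0.0
grasp_force: 1.7
```

Run:
```python
from h import *
s=observe(); print(s["force"],s["width"],s["time_s"],incase(s["tcp_pos"]))
```

```text
[-2.84407643  3.80089538  3.36160989] 3.811459561817416e-05 11.9667 [0.0384 0.0598 0.039 ]
```

Emit:
play_rows --deltas '[[[-0.3, 0, 0], [0, 0, 0], -1], [[-0.3, 0, 0], [0, 0, 0], -1], [[-0.25, 0, 0.05], [0, 0, 0], -1], [[-0.2, 0, 0.15], [0, 0, 0], -1], [[-0.2, 0, 0.15], [0, 0, 0], -1], [[-0.15, 0, 0.15], [0, 0, 0], -1], [[-0.1, 0, 0.15], [0, 0, 0], -1], [[0, 0, 0.08], [0, 0, 0], -1], [[0, 0, 0], [0, 0, 0], -1]]'

```text
time_s: 12.72
tcp_pos: [0.5539, 0.2179, 0.0179]
orientation: [-1.977, -2.441, 0.002]
force: [-0.2, 0.0, 0.2]
width: 0.0
grasp_force: 0.0
```

Run:
```python
from h import *
s=observe(); print(s["force"],s["width"],s["time_s"],incase(s["tcp_pos"]))
```

```text
[-0.17043055  0.01075542  0.2352124 ] 1.1178556204545798e-05 12.7167 [0.0371 0.0224 0.0179]
```

Emit:
play_rows --deltas '[[[0, 0, 0.06], [0, 0, 0], -1], [[0, 0, 0], [0, 0, 0], -1]]'

```text
time_s: 12.88
tcp_pos: [0.554, 0.2183, 0.0176]
orientation: [1.976, 2.442, -0.001]
force: [-1.4, -1.8, 3.4]
width: 0.0001
grasp_force: 1.8
```

Emit:
play_rows --deltas '[[[0, 0, 0.04], [0, 0, 0], -1], [[0, 0, 0], [0, 0, 0], -1]]'

```text
time_s: 13.05
tcp_pos: [0.5541, 0.2183, 0.0175]
orientation: [1.976, 2.441, -0.001]
force: [-2.8, -4.3, 9.5]
width: -0.0003
grasp_force: 4.9
```

The outer flap is hard against its stop (9.5 N at tip height ≈47 mm). Next I lift off, turn to the pliers' yaw, open, and check the flaps in the top view.

Emit:
play_rows --deltas '[[[0, 0, -1], [0, 0, 0], -1], [[0, 0, -1], [0, 0, -1], -1], [[0, 0, -1], [0, 0, -1], -1], [[0, 0, -1], [0, 0, -1], -1], [[0, 0, -1], [0, 0, -1], -1], [[0, 0, -1], [0, 0, -1], -1], [[0, 0, 0], [0, 0, -1], 1], [[0, 0, 0], [0, 0, -1], 1], [[0, 0, 0], [0, 0, -1], 1], [[0, 0, 0], [0, 0, -1], 1]]'

```text
time_s: 13.88
tcp_pos: [0.5538, 0.2188, 0.1662]
orientation: [-1.12, -2.935, 0.0]
force: [-0.3, 1.1, -0.6]
width: 0.0482
grasp_force: 0.0
```

Emit:
play_rows --deltas '[[[0, 0, 0], [0, 0, -1], 1], [[0, 0, 0], [0, 0, -1], 1], [[0, 0, 0], [0, 0, -1], 1], [[0, 0, 0], [0, 0, -1], 1], [[0, 0, 0], [0, 0, -1], 1], [[0, 0, 0], [0, 0, -1], 1], [[0, 0, 0], [0, 0, -1], 1], [[0, 0, 0], [0, 0, -0.2], 1], [[0, 0, 0], [0, 0, 0], 1]]'

```text
time_s: 14.63
tcp_pos: [0.5538, 0.2188, 0.166]
orientation: [-0.362, -3.12, 0.0]
force: [0.1, -0.2, 0.6]
width: 0.0856
grasp_force: 0.0
```

Run:
```python
from h import *
im=cams.capture("top"); hsv=cv2.cvtColor(im,cv2.COLOR_BGR2HSV)
for x in (-.04,.04): print(x,[tuple(hsv[int(round(v)),int(round(u))].tolist()) for u,v in [proj("top",cw(x,y/1000,.045)) for y in range(-45,65,10)]])
to([.5052,-.1666,.17],166.6)
```

```text
-0.04 [(150, 1, 222), (150, 1, 224), (150, 1, 219), (30, 1, 224), (28, 255, 252), (28, 255, 252), (28, 255, 252), (28, 255, 252), (28, 255, 252), (28, 255, 252), (115, 127, 183)]
0.04 [(120, 1, 222), (150, 1, 223), (0, 0, 223), (10, 7, 220), (27, 255, 252), (27, 255, 252), (26, 255, 252), (26, 255, 251), (26, 255, 252), (26, 255, 251), (115, 134, 168)]
t 14.68 tcp [0.5538 0.2188 0.166 ] psi 166.71 tilt 0.02 shift units [ -1.649 -15.449  -0.157] turn units 0.03
```

Emit:
play_rows --deltas '[[[-0.1, -1, 0], [0, 0, 0], 1], [[-0.1, -1, 0], [0, 0, 0], 1], [[-0.1, -1, 0], [0, 0, 0], 1], [[-0.1, -1, 0], [0, 0, 0], 1], [[-0.1, -1, 0], [0, 0, 0], 1], [[-0.1, -1, 0], [0, 0, 0], 1], [[-0.1, -1, 0], [0, 0, 0], 1], [[-0.1, -1, 0], [0, 0, 0], 1], [[-0.1, -1, 0], [0, 0, 0], 1], [[-0.1, -1, 0], [0, 0, 0], 1]]'

```text
time_s: 15.52
tcp_pos: [0.521, -0.0316, 0.1663]
orientation: [0.364, 3.12, -0.0]
force: [1.0, -0.8, 0.1]
width: 0.0852
grasp_force: 0.0
```

Emit:
play_rows --deltas '[[[-0.1, -1, 0], [0, 0, 0], 1], [[-0.1, -1, 0], [0, 0, 0], 1], [[-0.1, -1, 0], [0, 0, 0], 1], [[-0.1, -1, 0], [0, 0, 0], 1], [[-0.1, -1, 0], [0, 0, 0], 1], [[-0.1, -0.5, 0], [0, 0, 0], 1], [[0, 0, 0], [0, 0, 0], 1], [[0, 0, 0], [0, 0, 0], 1]]'

```text
time_s: 16.18
tcp_pos: [0.5045, -0.1678, 0.166]
orientation: [-0.365, -3.12, -0.001]
force: [0.4, 0.8, -0.2]
width: 0.0857
grasp_force: 0.0
```

Run:
```python
from h import *
to([.5052,-.1666,.17],166.6)
c=cams.get_calibration("wrist"); im=cams.capture("wrist"); cv2.imwrite("pics/w4.png",im)
def red(im,u0,u1,v0,v1):
    h=cv2.cvtColor(im,cv2.COLOR_BGR2HSV); m=(((h[...,0]<6)|(h[...,0]>174))&(h[...,1]>150)&(h[...,2]>80)).astype(np.uint8)
    w=np.zeros_like(m); w[v0:v1,u0:u1]=m[v0:v1,u0:u1]; n,l,st,ce=cv2.connectedComponentsWithStats(w)
    return [(ce[i].round(1).tolist(),st[i].tolist()) for i in range(1,n) if st[i,4]>60]
for r in red(im,0,640,0,480): print(r)
for z in (.098,.144):
  for q in [(.5107,-.1433),(.4996,-.1898)]: print(z,np.round(proj("wrist",(*q,z),c),1))
```

```text
t 16.18 tcp [ 0.5045 -0.1678  0.166 ] psi 166.67 tilt 0.04 shift units [-0.017  0.052 -0.159] turn units 0.02
([327.8, 46.8], [320, 27, 17, 42, 474])
([248.9, 70.8], [237, 52, 26, 38, 534])
([125.2, 184.8], [103, 172, 46, 28, 638])
([171.2, 238.5], [152, 221, 41, 36, 453])
([281.5, 249.5], [274, 227, 16, 46, 538])
([362.5, 250.0], [355, 227, 16, 46, 535])
([230.2, 336.7], [218, 313, 26, 48, 782])
([406.7, 338.9], [391, 321, 33, 36, 807])
([395.2, 391.9], [381, 372, 30, 40, 760])
0.098 [358.2 244. ]
0.098 [287.2 243.9]
0.144 [365.9 267.1]
0.144 [279.8 267. ]
```

View pics/w4.png

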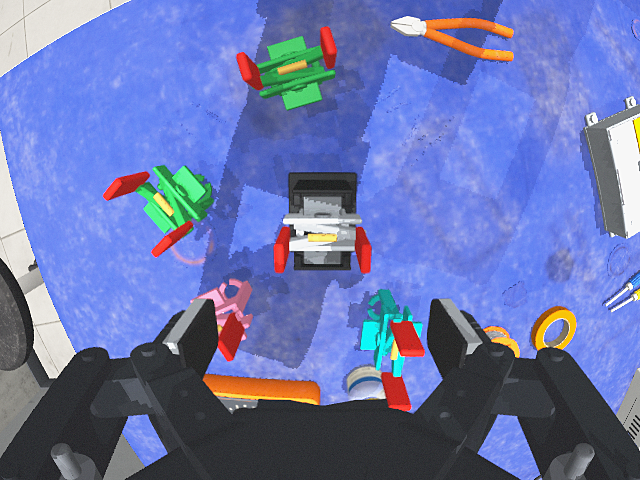

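The handles are at (281,250) and (362,250), symmetric about the gripper's centre line at u=322. The pad tips are at about (213,300) and (432,300). I'll check the centring along tool x from the handle-top edges.

Run:
```python
from h import *
s=observe(); c=cams.get_calibration("wrist"); M=R.from_rotvec(s["orientation"]).as_matrix()
P=np.array([.5052,-.1666]); 
def pt(dx,dy,z,P=P): q=M@[dx,dy,0]; return np.round(proj("wrist",(P[0]+q[0],P[1]+q[1],z),c),1)
print("top near outer",pt(-.009,.028,.144),pt(-.009,-.028,.144),"bottom far inner",pt(.009,.022,.098),pt(.009,-.022,.098))
print("per mm x",pt(-.008,.028,.144)-pt(-.009,.028,.144))
```

```text
top near outer [371.1 282.4] [271.9 282.4] bottom far inner [354.5 231.3] [288.5 231.3]
per mm x [ 0.  -1.7]
```

Emit:
play_rows --deltas '[[[0.16, 0.05, 0], [0, 0, 0], 1], [[0, 0, 0.8], [0, 0, 0], 1], [[0, 0, 0.8], [0, 0, 0], 1], [[0, 0, 0.8], [0, 0, 0], 1], [[0, 0, 0.8], [0, 0, 0], 1], [[0, 0, 0.7], [0, 0, 0], 1], [[0, 0, 0], [0, 0, 0], 1], [[0, 0, 0], [0, 0, 0], 1]]'

```text
time_s: 16.9
tcp_pos: [0.5002, -0.164, 0.0682]
orientation: [-0.359, -3.119, -0.002]
force: [-0.5, -0.7, 0.5]
width: 0.0855
grasp_force: 0.0
```

Run:
```python
from h import *
s=observe(); print(s["force"]); to([.5008,-.1656,.067],166.6)
c=cams.get_calibration("wrist"); im=cams.capture("wrist"); cv2.imwrite("pics/w5.png",im); M=R.from_rotvec(s["orientation"]).as_matrix()
h=cv2.cvtColor(im,cv2.COLOR_BGR2HSV); m=(((h[...,0]<6)|(h[...,0]>174))&(h[...,1]>150)&(h[...,2]>60)).astype(np.uint8)
n,l,st,ce=cv2.connectedComponentsWithStats(m); print([(ce[i].round(1).tolist(),st[i].tolist()) for i in range(1,n) if st[i,4]>300])
P=np.array([.5008,-.1656])
def pt(dx,dy,z): q=M@[dx,dy,0]; return np.round(proj("wrist",(P[0]+q[0],P[1]+q[1],z),c),1)
print("top near outer",pt(-.009,.028,.144),pt(-.009,-.028,.144),"bottom far inner",pt(.009,.022,.098),pt(.009,-.022,.098),"top far",pt(.009,.022,.144),"mm",pt(-.008,.028,.144))
```

```text
[-0.46333078 -0.72283533  0.54942212]
t 16.9 tcp [ 0.5002 -0.164   0.0682] psi 166.88 tilt 0.14 shift units [-0.036 -0.056  0.048] turn units 0.07
[([328.2, 15.6], [314, 0, 27, 38, 730]), ([191.6, 39.0], [165, 4, 58, 69, 2118]), ([29.7, 223.3], [0, 201, 68, 49, 1597]), ([92.2, 304.8], [60, 273, 69, 64, 1219]), ([248.7, 337.8], [231, 290, 35, 94, 2020]), ([381.9, 339.4], [366, 291, 33, 94, 1919]), ([126.6, 448.8], [106, 415, 42, 65, 1383])]
top near outer [400.3 392.9] [230.7 392.2] bottom far inner [369.5 289.7] [264.  289.6] top far [387.  348.4] mm [400.6 390.6]
```

Emit:
play_rows --deltas '[[[-0.03, -0.05, 0.03], [0, 0, 0], -1], [[0, 0, 0], [0, 0, 0], -1], [[0, 0, 0], [0, 0, 0], -1], [[0, 0, 0], [0, 0, 0], -1], [[0, 0, 0], [0, 0, 0], -1], [[0, 0, 0], [0, 0, 0], -1], [[0, 0, 0], [0, 0, 0], -1], [[0, 0, 0], [0, 0, 0], -1], [[0, 0, 0], [0, 0, 0], -1], [[0, 0, 0], [0, 0, 0], -1]]' --newtons 30

```text
time_s: 17.78
tcp_pos: [0.5026, -0.1674, 0.0699]
orientation: [0.361, 3.117, -0.001]
force: [-0.4, 1.1, 8.8]
width: 0.0377
grasp_force: 30.0
```

Emit:
play_rows --deltas '[[[0, 0, -0.2], [0, 0, 0], -1], [[0, 0, -0.3], [0, 0, 0], -1], [[0, 0, 0], [0, 0, 0], -1], [[0, 0, 0], [0, 0, 0], -1]]'

```text
time_s: 18.12
tcp_pos: [0.5017, -0.1673, 0.0809]
orientation: [0.361, 3.12, -0.001]
force: [-0.1, -0.3, -2.0]
width: 0.0377
grasp_force: 31.1
```

Run:
```python
from h import *
s=observe(); print(s["force"],s["wrist_torque"],s["width"],s["grasp_force"]); to([.5008,-.1656,.067],166.6)
```

```text
[-0.13383356 -0.2542705  -2.01575325] [-0.02769275 -0.01215135  0.01954711] 0.037684760106684506 31.113821268081665
t 18.12 tcp [ 0.5017 -0.1673  0.0809] psi 166.8 tilt 0.06 shift units [0.049 0.057 0.558] turn units 0.05
```

The grip is 31 N at the stop (width 38 mm), and the scale reads about 2 N, so the pliers are free. Lifting clear of the stand.

Emit:
play_rows --deltas '[[[0, 0, -0.5], [0, 0, 0], -1], [[0, 0, -0.6], [0, 0, 0], -1], [[0, 0, -0.6], [0, 0, 0], -1], [[0, 0, -0.6], [0, 0, 0], -1], [[0, 0, -0.6], [0, 0, 0], -1], [[0, 0, -0.5], [0, 0, 0], -1], [[0, 0, 0], [0, 0, 0], -1], [[0, 0, 0], [0, 0, 0], -1]]'

```text
time_s: 18.78
tcp_pos: [0.5015, -0.1671, 0.1654]
orientation: [0.361, 3.12, -0.001]
force: [-0.8, 0.8, -1.9]
width: 0.0374
grasp_force: 31.1
```

Run:
```python
from h import *
s=observe(); print(s["force"],s["width"]); to([*C0,.165],166.6)
c=cams.get_calibration("wrist"); im=cams.capture("wrist"); cv2.imwrite("pics/w6.png",im); cv2.imwrite("pics/s6.png",cams.capture("side"))
h=cv2.cvtColor(im,cv2.COLOR_BGR2HSV); m=(((h[...,0]<6)|(h[...,0]>174))&(h[...,1]>150)&(h[...,2]>60)).astype(np.uint8)
n,l,st,ce=cv2.connectedComponentsWithStats(m); print([(ce[i].round(1).tolist(),st[i].tolist()) for i in range(1,n) if st[i,4]>150 and 220<ce[i][0]<420])
M=R.from_rotvec(s["orientation"]).as_matrix(); t=s["tcp_pos"]; o=t[2]-.054
def pt(dx,dy,z): q=M@[dx,dy,0]; return np.round(proj("wrist",(t[0]+q[0],t[1]+q[1],o+z),c),1).tolist()
for dx in (-.009,.009): print(dx,[pt(dx,y,z) for y in (-.02,-.014) for z in (.082,.128)])
g=cv2.cvtColor(im,cv2.COLOR_BGR2HSV)
# yellow/bronze bit and ring region, coarse colour map around the handles
sub=im[180:420:8,240:404:5]; hs=cv2.cvtColor(sub,cv2.COLOR_BGR2HSV)
for r in hs: print("".join("R" if ((p[0]<6 or p[0]>174) and p[1]>150) else "B" if (100<p[0]<130 and p[1]>120) else "Y" if (10<p[0]<35 and p[1]>120) else "#" if p[2]<60 else "+" if p[2]<130 else "." for p in r.astype(int)))
```

```text
[-0.77568887  0.79461403 -1.91123805] 0.03737425429894646
t 18.78 tcp [ 0.5015 -0.1671  0.1654] psi 166.8 tilt 0.05 shift units [2.4360e+00 1.4032e+01 1.2000e-02] turn units 0.05
[([328.5, 50.8], [321, 31, 17, 41, 475]), ([249.3, 75.0], [237, 57, 26, 37, 542]), ([277.8, 330.1], [265, 284, 26, 92, 1684]), ([366.6, 331.0], [354, 284, 27, 93, 1662])]
-0.009 [[274.4, 323.8], [258.8, 388.8], [288.0, 324.1], [276.8, 389.4]]
0.009 [[272.4, 286.3], [254.2, 343.4], [286.5, 286.4], [273.4, 344.0]]
BBBBBBBBBB++++++++##+#+#BBBB.B...
BBBBBBBBBB++############BBBBBBBBB
BBBBBBBB.B+++#########+#BBBBBBBB.
BBBBBBBBBB+++++++++#+###BBBBBBBBB
BBBBBBBBBB++++++++######BBBBBBBBB
BBBBBBBBBB++#++++#####++BBB.BBBBB
BBBBBBBBBB##+###+###++++BBBBBBBBB
BBBBBBBBBB+.............BBBBBB.BB
BBBBBBBB..+............+..BBBBBBB
BBBBBBB..++............++..BB.BBB
BBBBBB........++++++........BBBBB
BBBBB........................BBBB
BBBBB.............+.BBBBB+..BB..B
...BBB..RR..............RR....BB.
......+#RRR...YY........RR#....BB
..#...#RRRR.YYYYYYY.....RRR#..+#B
###..+#RRR.............RRRR#...##
#+...#RRRR....++++++++BRRRR+#...+
#+..+#RRRR..++++++++++B.RRRR#...+
###.+RRRRR....BB.B..BBBBRRRR#+.##
#####RRRRR.B.B....BBB.BBRRRR+####
#####+RRRR.B...BB...BBBBRRRR#####
###+##RRR...B.....BB..BB.RRR#####
#####+RRR............BBBBRRR+#+#+
######RRR............BB..RRR#####
+#####...B.B.B....BBBB...BBB####+
#####YYYYYYYYYYY..B..BB......####
#####.YYYYYYYYYY.B..........#####
+#############BY.B.##############
#################################
```

Run:
```python
from h import *
s=observe(); c=cams.get_calibration("wrist"); im=cv2.imread("pics/w6.png"); g=cv2.cvtColor(im,cv2.COLOR_BGR2GRAY)
M=R.from_rotvec(s["orientation"]).as_matrix(); t=s["tcp_pos"]; o=t[2]-.054
def pt(dx,dy,z): q=M@[dx,dy,0]; return np.round(proj("wrist",(t[0]+q[0],t[1]+q[1],o+z),c),1).tolist()
print("lug far",[pt(.026,y,z) for y in (-.014,.014) for z in (.056,.062)],"near",[pt(-.026,y,.062) for y in (-.014,.014)])
for u in (305,322,338): print(u,g[220:260:2,u].tolist())
print("row 245",g[245,270:376:2].tolist())
i=cv2.imread("pics/s6.png"); f=lambda d:proj("side",(t[0]+(M@d)[0],t[1]+(M@d)[1],o+d[2]))
print("side ring centre", f(np.array([0,0,.0])), "lugs",[f(np.array([x,y,.059])) for x in (-.026,.026) for y in (-.014,.014)])
u,v=map(int,f(np.array([0,0,0.]))); gs=cv2.cvtColor(i,cv2.COLOR_BGR2HSV)
for r in gs[v-46:v+16:2,u-26:u+28]: print("".join("R" if ((p[0]<6 or p[0]>174) and p[1]>150) else " " if (100<p[0]<130 and p[1]>110) else "#" if p[2]<60 else "+" if p[2]<130 else "." for p in r.astype(int)))
print(u,v)
```

```text
lug far [[290.5, 231.7], [289.5, 234.9], [349.9, 231.7], [350.8, 234.9]] near [[292.6, 334.7], [348.0, 334.7]]
305 [80, 54, 60, 50, 58, 76, 145, 164, 171, 168, 170, 162, 167, 167, 158, 154, 157, 157, 157, 159]
322 [68, 44, 43, 40, 39, 80, 140, 165, 169, 165, 167, 160, 164, 165, 157, 154, 161, 142, 111, 77]
338 [45, 41, 46, 37, 40, 84, 138, 167, 165, 165, 165, 165, 142, 142, 139, 140, 144, 144, 139, 138]
row 245 [110, 109, 109, 110, 162, 161, 163, 164, 149, 125, 86, 90, 145, 168, 168, 167, 167, 171, 166, 167, 169, 166, 169, 162, 166, 165, 164, 165, 165, 164, 166, 164, 166, 165, 146, 147, 142, 145, 148, 146, 142, 89, 89, 98, 124, 133, 143, 141, 141, 147, 143, 124, 132]
side ring centre (np.float64(353.296997438458), np.float64(207.63649252640664)) lugs [(np.float64(345.4388552157862), np.float64(179.2387625542609)), (np.float64(340.18979369903155), np.float64(184.93498792068888)), (np.float64(367.44128584096075), np.float64(183.95200760475865)), (np.float64(362.53360950835776), np.float64(189.8497873881131))]
+++++#######################RRRRRR#++#################
++++##################
[... 935 characters left out ...]
+++   ++++++        ++R+++++++++
...++....++++.++...++++++   ++++++       +++++++++++++
....+++..++++++....++++++   ++++++       +++++++++...+
+++++++..+++++++++++++++++++#++++        +++++++++++++
    ++++++..+++    ++++++++++####+          ++++++++++
    +++++++++++    ++++++       ##          ++++++....
      ++++++      +++++++                   +#++   +++
      +++++++     +++++++   +                +++      
       ++++++      ++++++####++++    ++++    +++      
      +++++++   #####+++ ++++             + ++++      
    ++++++++++#######    +++             +++++++      
   ++++++++++########      +++          ++++++++    ++
    +++++++###########        +     #####   ++++++++++
353 207
```

The lug edges in the wrist view put the pliers within about 1 mm of the TCP axis. Carrying them over the axle, still above its top.

Emit:
play_rows --deltas '[[[0.1, 0.5, 0], [0, 0, 0], -1], [[0.16, 0.9, 0], [0, 0, 0], -1], [[0.16, 0.9, 0], [0, 0, 0], -1], [[0.16, 0.9, 0], [0, 0, 0], -1], [[0.16, 0.9, 0], [0, 0, 0], -1], [[0.16, 0.9, 0], [0, 0, 0], -1], [[0.16, 0.9, 0], [0, 0, 0], -1], [[0.16, 0.9, 0], [0, 0, 0], -1], [[0.16, 0.9, 0], [0, 0, 0], -1], [[0.16, 0.9, 0], [0, 0, 0], -1]]'

```text
time_s: 19.72
tcp_pos: [0.5119, 0.0531, 0.1644]
orientation: [-0.361, -3.119, -0.001]
force: [-0.3, -0.3, -1.1]
width: 0.0375
grasp_force: 31.1
```

Emit:
play_rows --deltas '[[[0.16, 0.9, 0], [0, 0, 0], -1], [[0.16, 0.9, 0], [0, 0, 0], -1], [[0.16, 0.9, 0], [0, 0, 0], -1], [[0.16, 0.9, 0], [0, 0, 0], -1], [[0.16, 0.9, 0], [0, 0, 0], -1], [[0.1, 0.5, 0], [0, 0, 0], -1], [[0.08, 0.4, 0], [0, 0, 0], -1], [[0, 0, 0], [0, 0, 0], -1], [[0, 0, 0], [0, 0, 0], -1]]'

```text
time_s: 20.47
tcp_pos: [0.5195, 0.188, 0.165]
orientation: [-0.359, -3.12, 0.001]
force: [-0.6, -1.3, -1.4]
width: 0.0373
grasp_force: 31.1
```

Run:
```python
from h import *
s=observe(); print(s["force"],s["width"],s["grasp_force"]); to([*C0,.165],166.6)
c=cams.get_calibration("wrist"); im=cams.capture("wrist"); cv2.imwrite("pics/w7.png",im); sd=cams.capture("side"); cv2.imwrite("pics/s7.png",sd)
print("axle top wrist px",proj("wrist",(*C0,.07),c),"side",proj("side",(*C0,.07)))
a=cv2.resize(im[200:380,250:400],(500,600),interpolation=cv2.INTER_CUBIC)
u,v=map(int,proj("side",(*C0,.09))); b=cv2.resize(sd[v-60:v+60,u-30:u+30],(300,600),interpolation=cv2.INTER_CUBIC)
print("side crop origin",u-30,v-60,"x5"); cv2.imwrite("pics/c7.png",np.hstack([a,b]))
```

```text
[-0.61640478 -1.27027318 -1.37709768] 0.037251084934648536 31.10748589038849
t 20.47 tcp [0.5195 0.188  0.165 ] psi 166.86 tilt 0.07 shift units [-0.105  0.035 -0.002] turn units 0.07
axle top wrist px (np.float64(322.207924014663), np.float64(236.82276146960592)) side (np.float64(304.48394191535493), np.float64(334.5474581018233))
side crop origin 273 266 x5
```

View pics/c7.png

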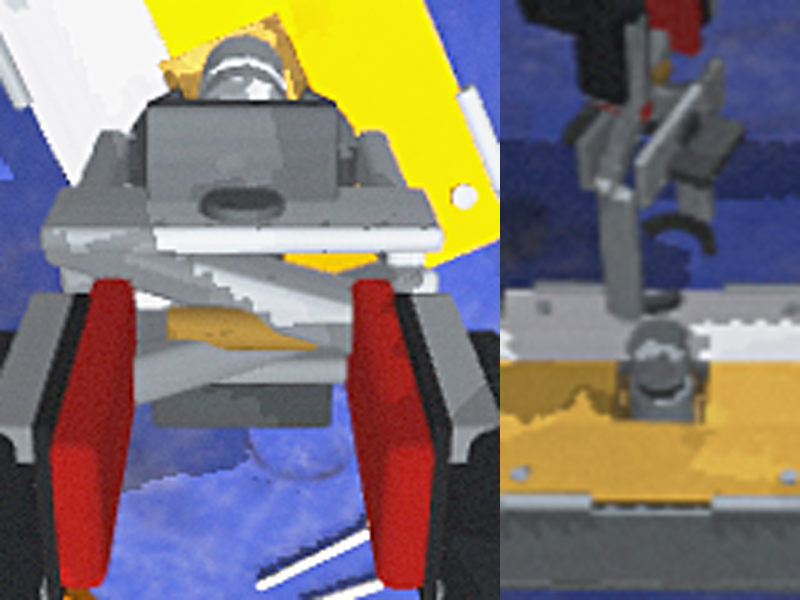

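The last crop shows the ring spread above the axle. The wrist part has the axle at u≈323 and the lug centred at u≈322.6. The side part has the axle top at about (305,334), with the ring halves at about (304,326) and (309,312). I'll refine the alignment numerically from the side camera.

Run:
```python
from h import *
s=observe(); t=s["tcp_pos"]; M=R.from_rotvec(s["orientation"]).as_matrix(); o=t[2]-.054
g=cv2.cvtColor(cv2.imread("pics/s7.png"),cv2.COLOR_BGR2GRAY)
def f(dx,dy,z): q=M@[dx,dy,0]; return np.round(proj("side",(t[0]+q[0],t[1]+q[1],o+z)),1).tolist()
print("ring axis",f(0,0,.002),"outer ends +y/-y",f(0,.0225,.002),f(0,-.0225,.002),"x ends",f(.0145,.008,.002),f(-.0145,.008,.002), f(.0145,-.008,.002),f(-.0145,-.008,.002),"1mm x",f(.001,0,.002),"1mm z",f(0,0,.003))
print("axle at TCP",f(0,0,.07-o),"axle C0",proj("side",(*C0,.07)))
print("cols",list(range(288,324)))
for v in range(304,352,2): print(v," ".join("%3d"%x for x in g[v,288:324]))
```

```text
ring axis [305.0, 316.1] outer ends +y/-y [298.5, 325.1] [311.2, 307.5] x ends [310.6, 321.9] [295.0, 316.6] [315.0, 315.6] [299.6, 310.4] 1mm x [305.5, 316.3] 1mm z [305.0, 315.7]
axle at TCP [306.0, 334.3] axle C0 (np.float64(304.48394191535493), np.float64(334.5474581018233))
cols [288, 289, 290, 291, 292, 293, 294, 295, 296, 297, 298, 299, 300, 301, 302, 303, 304, 305, 306, 307, 308, 309, 310, 311, 312, 313, 314, 315, 316, 317, 318, 319, 320, 321, 322, 323]
304  47  53  55  56  81 123 122 118 149 165 165 116  95 103  93  89  75  59  46  49  75  89  96  95  93  91  85  67  50  45  45  46  44  47  47  43
306  50  50  47  48  63  84  88  98 102 108 122 100  91 104 109  83  74  79  73  72  80  94  98  94  89 100  93  78  67  67  71  73  69  67  66  65
308  46  51  51  48  60  88 100 102 102 101 108  96  75  75  75  71  68  63  60  60  59  79  84  94  95 101 102  85  71  68  71  69  71  70  68  68
310  52  50  45  51  57  94 103 101 100 104 107  98  79  54  47  47  46  43  37  42  41  41  37  42  48  54  77  79  72  72  71  68  70  66  66  61
312  46  46  48  43  51  95 103 103 101 10
[... 2217 characters left out ...]
  71  70  90  83  87  91  90  94  93 100 103 102  83 135 111  77  69 106 165 174 171 172 172 170 170 175 173
344 105 146 118  97  98  99 116 112  86 109  90  90  94  68  49  46  49  50  43  48  95 135 123  86  69  78 127 168 173 171 173 170 171 173 171 173
346 153 168 159 116  95  97  99  83  79 117  89  76  85  96  97 101 149 152 137 131 120 103  94  95 117  95 137 175 175 169 170 170 174 171 174 175
348 166 165 168 161 122 102 105  81  81  72  66  78  83  89  95 100 102  99 101 101 103  99  95 101 140 109 173 187 183 181 179 174 172 172 174 171
350 161 162 162 161 163 163 164 147 135 133 135 134 133 136 132 128 131 133 132 125 122 116 111 114 139 124 170 183 181 180 174 172 169 170 173 171
```

Run:
```python
from h import *
s=observe(); t=s["tcp_pos"]; M=R.from_rotvec(s["orientation"]).as_matrix(); o=t[2]-.054
def f(dx,dy,z): q=M@[dx,dy,0]; return np.round(proj("side",(t[0]+q[0],t[1]+q[1],o+z)),1).tolist()
r=.0145
for a in range(0,181,20):
    c,n=np.cos(np.radians(a))*r,np.sin(np.radians(a))*r
    print(a,"far top",f(c,-.008-n,.004),"near bottom",f(c,.008+n,0))
for r2 in (.0085,.0145): print("vertical axle edges z=.06", [np.round(proj("side",(*(C0+[d*.974,d*.22]),z)),1).tolist() for d in (-.011,.011) for z in (.045,.06)])
```

```text
0 far top [315.0, 314.7] near bottom [310.6, 322.8]
20 far top [315.9, 312.7] near bottom [308.7, 324.7]
40 far top [315.7, 310.5] near bottom [306.1, 326.0]
60 far top [314.5, 308.6] near bottom [303.1, 326.5]
80 far top [312.5, 307.1] near bottom [300.0, 326.3]
100 far top [309.8, 306.2] near bottom [297.3, 325.4]
120 far top [306.9, 306.1] near bottom [295.2, 323.8]
140 far top [303.9, 306.6] near bottom [294.1, 321.8]
160 far top [301.4, 307.8] near bottom [294.1, 319.6]
180 far top [299.5, 309.5] near bottom [295.1, 317.4]
vertical axle edges z=.06 [[311.4, 344.5], [311.1, 338.5], [298.8, 344.6], [298.3, 338.7]]
vertical axle edges z=.06 [[311.4, 344.5], [311.1, 338.5], [298.8, 344.6], [298.3, 338.7]]
```

The side view shows the ring about 2.5 px lower than assumed. So the pliers seat on the walls inside the 6 mm lips, and their origin is at about TCP z − 60 mm. The correction needed is about −2 mm in tool x and +0.6 mm in tool y. I'll apply it and lower to just above the axle.

Emit:
play_rows --deltas '[[[-0.08, 0.025, 0.3], [0, 0, 0], -1], [[0, 0, 0.4], [0, 0, 0], -1], [[0, 0, 0.2], [0, 0, 0], -1], [[0, 0, 0], [0, 0, 0], -1], [[0, 0, 0], [0, 0, 0], -1]]'

```text
time_s: 20.98
tcp_pos: [0.5215, 0.1879, 0.142]
orientation: [-0.362, -3.119, 0.001]
force: [-0.1, 0.4, -2.1]
width: 0.0376
grasp_force: 31.1
```

Run:
```python
from h import *
s=observe(); t=s["tcp_pos"]; M=R.from_rotvec(s["orientation"]).as_matrix(); o=t[2]-.060
print(s["force"]); to([.5216,.1881,.1425],166.8)
sd=cams.capture("side"); cv2.imwrite("pics/s8.png",sd); g=cv2.cvtColor(sd,cv2.COLOR_BGR2GRAY)
def f(dx,dy,z): q=M@[dx-.0007,dy+.001,0]; return np.round(proj("side",(t[0]+q[0],t[1]+q[1],o+z)),1).tolist()
r=.0145
for a in range(0,181,30):
    c,n=np.cos(np.radians(a))*r,np.sin(np.radians(a))*r
    print(a,"far top",f(c,-.008-n,.004),"near bottom",f(c,.008+n,0))
print("axle top C0",np.round(proj("side",(*C0,.07)),1))
print("    ",list(range(288,324)))
for v in range(312,346): print(v," ".join("%3d"%x for x in g[v,288:324]))
im=cams.capture("wrist"); cv2.imwrite("pics/w8.png",im)
```

```text
[-0.14553243  0.39739766 -2.0831207 ]
t 20.98 tcp [0.5215 0.1879 0.142 ] psi 166.77 tilt 0.11 shift units [-0.002  0.011 -0.018] turn units -0.01
0 far top [313.8, 327.6] near bottom [309.5, 335.7]
30 far top [314.7, 324.4] near bottom [306.5, 338.2]
60 far top [313.3, 321.4] near bottom [302.1, 339.4]
90 far top [310.1, 319.4] near bottom [297.7, 338.8]
120 far top [305.8, 318.8] near bottom [294.4, 336.6]
150 far top [301.7, 319.9] near bottom [293.2, 333.5]
180 far top [298.7, 322.3] near bottom [294.3, 330.2]
axle top C0 [304.5 334.5]
     [288, 289, 290, 291, 292, 293, 294, 295, 296, 297, 298, 299, 300, 301, 302, 303, 304, 305, 306, 307, 308, 309, 310, 311, 312, 313, 314, 315, 316, 317, 318, 319, 320, 321, 322, 323]
312  59  91  92 122 152 163 159 108  84  64  59  79 101  99  94  93  92  90  73  59  46  46  50  53  48  55  49  66  72  73  71  73  68  69  68  67
313  62  89  93 106 122 159 154 109 115  94  74  74 102 100  93  90  93  87  78  75  75  77  64  50  48  46  64  74  69  72  72  73  71  70  66  70
314  50  72  76  99 145 164 136 123 156 162 139  92  97 100  91  92  88  
[... 3962 characters left out ...]
  72  74  88  86  95 104 106 108  95 101 107 106  92  89  81  66  65  95 162 175 172 173 174 173 175 175 172
342 106  97  98  98 100 104 102 109  84  68  71  92  83  90 102 103 105  97  92 101 105  82 133 110  78  71 108 163 177 172 173 171 173 173 174 174
343  98 101  98 103  97  99  98  98  80  71  75  91  77  61  74  91  97  96  81  72  59  71 126 100  69  74 123 168 176 171 173 173 172 173 172 171
344  98  99  99  96  99  97 100  97  77  70  74  89  96  65  47  45  54  49  44  49  93 136 127  90  66  78 130 170 175 173 173 170 171 175 174 173
345  96 103  98  96  97  99  98  88  75  74  73  83 104  93  76  60  53  54  57  83 135 120 101  78  78 109 136 167 173 172 172 171 171 173 173 174
```

The ring and axle agree to about 0.5 mm laterally, and the height offset is about 58 mm. Lowering gently while watching the force.

Emit:
play_rows --deltas '[[[0, 0, 0.2], [0, 0, 0], -1], [[0, 0, 0.2], [0, 0, 0], -1], [[0, 0, 0.2], [0, 0, 0], -1], [[0, 0, 0], [0, 0, 0], -1]]'

```text
time_s: 21.42
tcp_pos: [0.5211, 0.1882, 0.1265]
orientation: [-0.361, -3.119, 0.001]
force: [0.2, -0.1, -2.2]
width: 0.0372
grasp_force: 31.1
```

Emit:
play_rows --deltas '[[[0, 0, 0.12], [0, 0, 0], -1], [[0, 0, 0.12], [0, 0, 0], -1], [[0, 0, 0.12], [0, 0, 0], -1], [[0, 0, 0], [0, 0, 0], -1], [[0, 0, 0], [0, 0, 0], -1]]'

```text
time_s: 21.83
tcp_pos: [0.5219, 0.1883, 0.1187]
orientation: [-0.361, -3.12, 0.0]
force: [0.2, 0.3, -0.7]
width: 0.0375
grasp_force: 31.1
```

Emit:
play_rows --deltas '[[[0, 0, 0.12], [0, 0, 0], -1], [[0, 0, 0.12], [0, 0, 0], -1], [[0, 0, 0.13], [0, 0, 0], -1], [[0, 0, 0], [0, 0, 0], -1], [[0, 0, 0], [0, 0, 0], -1], [[0, 0, 0], [0, 0, 0], -1]]'

```text
time_s: 22.33
tcp_pos: [0.522, 0.1883, 0.1097]
orientation: [-0.361, -3.121, -0.0]
force: [0.7, 0.1, -0.9]
width: 0.0378
grasp_force: 31.1
```

Run:
```python
from h import *
F=[]; 
for n in range(3):
    s=observe(); F.append(s["force"]); sd=cams.capture("side")
print(np.round(F,2).tolist()); t=s["tcp_pos"]; M=R.from_rotvec(s["orientation"]).as_matrix(); o=t[2]-.0582
to([*C0,.109],166.8); cv2.imwrite("pics/s9.png",sd); g=cv2.cvtColor(sd,cv2.COLOR_BGR2GRAY)
def f(dx,dy,z): q=M@[dx,dy+.0005,0]; return np.round(proj("side",(t[0]+q[0],t[1]+q[1],o+z)),1).tolist()
r=.0145
for a in range(0,181,30):
    c,n=np.cos(np.radians(a))*r,np.sin(np.radians(a))*r
    print(a,"far top",f(c,-.008-n,.004),"near bottom",f(c,.008+n,0))
print("    ",list(range(288,322)))
for v in range(328,362): print(v," ".join("%3d"%x for x in g[v,288:322]))
```

```text
[[0.68, 0.08, -0.87], [-0.22, -0.18, -1.21], [-0.23, -0.53, -2.21]]
t 22.48 tcp [0.5221 0.1883 0.1098] psi 166.81 tilt 0.02 shift units [-0.007  0.002  0.032] turn units 0.0
0 far top [314.4, 340.1] near bottom [310.2, 348.1]
30 far top [315.3, 336.9] near bottom [307.2, 350.7]
60 far top [313.9, 333.9] near bottom [303.0, 351.9]
90 far top [310.7, 331.8] near bottom [298.7, 351.3]
120 far top [306.6, 331.3] near bottom [295.5, 349.1]
150 far top [302.5, 332.3] near bottom [294.2, 345.9]
180 far top [299.6, 334.8] near bottom [295.3, 342.7]
     [288, 289, 290, 291, 292, 293, 294, 295, 296, 297, 298, 299, 300, 301, 302, 303, 304, 305, 306, 307, 308, 309, 310, 311, 312, 313, 314, 315, 316, 317, 318, 319, 320, 321]
328 153 128 106  98 115 159 162 116 114 135 145 133 110 111  95  91  94 128 159 159 117  94  76  60  59  56  70 144 158 154 155 153 154 152
329 154 151 152 129 109 130 144 120 155 169 166 125  98 104  93  89  83 113 138 151 117  96  94  95 101 104  95 144 155 152 151 151 152 154
330 153 156 155 152 121  93  93 112 158 177 169 125  94 106  97  89  84  87  90  96  86  92  97  
[... 3682 characters left out ...]

357 161 160 161 159 160 159 158 160 158 157 160 162 162 160 160 161 160 162 161 160 162 164 163 163 162 161 162 160 153 150 149 152 152 151
358 159 159 157 159 158 159 160 160 160 158 159 158 161 162 163 164 160 158 161 159 163 164 164 163 162 164 164 162 163 161 163 153 150 149
359 160 159 159 162 161 162 159 159 159 159 161 160 161 161 160 162 159 160 160 163 160 164 163 164 164 164 165 167 162 153 152 151 148 150
360 162 159 159 161 160 160 161 160 159 157 161 158 159 158 160 161 160 161 160 160 164 162 163 165 164 162 165 163 154 150 149 152 151 151
361 163 159 161 161 161 159 162 160 158 157 159 160 162 159 161 162 162 161 161 164 164 163 163 162 162 162 155 152 152 152 153 152 151 153
```

The observed ring edges match the prediction to within 0.2 px, which puts the ring about 1 mm above mid-groove and centred. One last millimetre down, then settle and hand in.

Emit:
play_rows --deltas '[[[0, 0, 0.04], [0, 0, 0], -1], [[0, 0, 0], [0, 0, 0], -1], [[0, 0, 0], [0, 0, 0], -1], [[0, 0, 0], [0, 0, 0], -1], [[0, 0, 0], [0, 0, 0], -1], [[0, 0, 0], [0, 0, 0], -1]]'

```text
time_s: 22.98
tcp_pos: [0.522, 0.1883, 0.1087]
orientation: [0.361, 3.121, 0.0]
force: [-0.2, 0.7, -1.0]
width: 0.0374
grasp_force: 31.1
```

Run:
```python
from h import *
s=observe(); print(s["tcp_pos"],s["force"],s["grasp_force"],s["width"])
print(workorder.close_job())
```

```text
[0.5220288  0.18829819 0.10868923] [-0.16317212  0.70095783 -1.04334203] 31.10466778278351 0.03737057735942318
the job is handed in; nothing more can be done
None
```

I handed the job in at about 23 s; no verdict came back. Both flaps are shut, inner first, and the pliers are held upright at 31 N with the handles at the stop. By the camera check the ring is spread, centred on the axle and within about 1 mm of mid-groove height, with no contact force on the wrist sensor.

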